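# Set out the key shelf by the intercom

## Robot

A 6-joint arm with a two-finger parallel gripper is mounted at the origin on the work surface. World frame = base frame: x ahead of the robot, y to its left, z up, the work surface at z = 0. Lengths are in m, angles in rad, forces in N, time in s.
With the tool pointing down it reaches from about 0.35 to 0.975 m from the base axis. Payload 4.9 kg.
Tool frame: the origin (TCP) lies at the very end of the fingers, on their centre line; the grasp point (between the pads) lies ctrl.grip_point_offset behind it (ctrl.grip_point_offset is the distance from the TCP to the grasp point, in m); z points along the fingers, y is the direction in which the jaws open and shut (so a half turn about z gives the same grasp; the last joint's range is limited). The gripper opens to 85 mm and grips with 20 to 120 N. Pads are 22 mm wide; open, the fingers measure 114 mm over their backs; the gripper's body (76 mm by 85 mm) begins 54 mm behind the grasp point. The pads swing forward as they close: fully open they stand 13 mm farther back than shut.
Start: joints at [-1.369, 0.053, 1.613, -0, 1.476, -0.119], TCP at [0.197, -0.593, 0.231] pointing down, gripper open.
Joint ranges: [-3.01, 3.01], [-1.01, 2.22], [0.06, 2.58], [-1.02, 4.17], [0.09, 2.62], [-3.14, 3.14]. Speed limits (rad/s): [2.57, 2.57, 3.14, 3.14, 3.14, 3.14].

## Interface

Orientations are given as a rotation vector (axis times angle).
In Python, from station import ctrl gives the robot as it stands. The module is installed in compiled form; this text tells all that it offers.
- The arm moves only by the shell command python3 -m creep 'ROWS' [FORCE]. ROWS is JSON, a list of rows, each a list of 5 numbers: the closure in counts, from 0 (fully open) to 255 (shut), then the shift along the tool's x, y, z in mm, then the turn about the tool's z in rad. A call has 1 to 12 rows; each row is the pose to reach, as a shift and turn from the pose commanded when the call began, along the tool's axes at that moment; what a row does not reach only later rows make up. A row lasts 1/12 s, in which the tool goes at most 41.7 mm and 7.16 degrees, less where a joint would pass 70% of its speed; a pose out of reach is approached as far as the arm can. A call with a gripper value outside its range is refused whole. The fingers move at their own pace and stop on an object; FORCE is the grip in N (left out, the last holds). Time passes only in rows, so rows that repeat a pose let the fingers close. It gives the time, the measured TCP pose, the force and the opening at its end, in the units of the state.
- ctrl.get_obs(): the state, without advancing time (a new reading comes with each control period).
- ctrl.get_image(name): name is "scene" or "side" or "wrist"; returns the picture (420x560x3 uint8, red, green, blue); there is no depth.
- ctrl.calibration(name): a dict with "fx", "fy", "cx", "cy" (pixels), "k1" (the pictures are not rectified: a ray, as slopes to the right and down, at radius r is drawn at 1 + k1 r^2 times it, then the intrinsics apply), "R" (3x3) and "t" (3): a world point X has camera coordinates R X + t. Camera axes: x right, y down, z forward; pixel columns grow to the right and rows downward; lengths in m; the calibration is good to about 2 mm. A picture is of the moment at which its call begins: read the wrist's pose just before it. calibration takes no time and is no camera call; for the wrist camera it gives the pose at the moment of the call.
- ctrl.finish_job(): hands the job in, once; it reports no verdict.
Trained networks look in the newest picture that a camera, given by its name, has taken for a name from the list of things; names that differ only in an ending like _2 or _b are one class to them, and where a whole thing is asked for, a point or a joint stands for the part that bears it (a point fixed in the world has none). Each returns a list of dicts, best first, with "conf" (0 to 1); they miss things now and then, are a little off and sometimes report something else, mostly with a low value. They report only what shows in the picture. A call takes as long as a camera call. They do not tell look-alikes from the thing itself.
- ctrl.boxes_of(camera, label): "rect" ([left, top, width, height] in pixels, round what is visible of it).
- ctrl.outline_of(camera, label): "mask" (420x560 bool, what is visible of it) and "rect" ([left, top, width, height] in pixels, round what is visible of it).
The state is a dict: "t": time; "q": joint angles; "dq": joint speeds; "effort": joint torques, N m; "tool_pos": TCP position; "tool_rot": TCP orientation; "contact_force": force on the tool from outside, world axes, zero at the start; "wrist_torque": the same for the moment, N m; "opening": finger opening in m.
Only numpy, scipy, OpenCV 4.12 (cv2) and the standard library are available. Lean on these libraries where they do the work, as an engineer would, in place of code of your own. Each camera call takes 0.05 s, during which the arm holds its last target. There are 200 camera calls.

## Task

Set out the grey key shelf so that everything can be found by feel in the dark: the key ring flat in the middle of the cork mat; the red glasses case midway between mat and doorbell receiver, level with their centres and with its length square to the shelf's long edge; the ceramic snail upright on top of the middle of the glasses case, set down gently and not dropped; and the clothes peg on its side on the shelf in front of the receiver (on the robot's side), centred on it and parallel to its front face with a gap of about 4 cm. Do not ring the bell, and leave the padlock and the plant pot where they are.

Things in the scene. Friction and masses are not known exactly. Their poses are not given: they have to be found in the camera images.
- shelf: fixed grey laminate board, 220 mm deep (its x, away from the robot) by 440 mm wide (its y) by 15 mm thick, lying on the dark wooden sideboard (z = 0); origin at the centre of its underside, z up. Receiver and mat stand on it, their centres 20 mm beyond its middle line (shelf x = +20 mm) and 155 mm to either side of its centre (y = +155 and -155 mm, which is which varies), so the point midway between them is at shelf x = +20, y = 0. Its top is 15 mm above its origin.
- receiver: fixed white plastic doorbell receiver on the shelf, 70 mm deep (its x) by 90 mm wide (its y) by 30 mm high, a small round press button standing up on top; origin at the centre of its underside, on the shelf's top. Its front, with black speaker slots, faces its -x, roughly towards the robot, and lies 35 mm from the origin; it may be turned a little on the shelf. The peg's centre belongs 82 mm in front of the origin (40 mm gap).
- bell (a joint): the receiver's push button, m pressed: 0 = up, 0.005 = fully down (5 N). It rings beyond 0.003.
- mat: fixed flat cork mat on the shelf, 100 by 100 by 6 mm, no rim; origin at the centre of its underside, on the shelf's top
- case_c (a point): centre (half-way up) of the loose red hard glasses case: 145 mm long (x) by 54 mm wide (y) by 36 mm high, rounded edges, flat top, lying closed on its underside, about 130 g. Grip across its width.
- snail_c (a point): centre (half-way up) of the loose white ceramic snail figurine: 58 mm long (x, head at +x), 26 mm wide (y), 45 mm high, on a flat foot 24 mm wide; the shell is a thick upright disc 38 mm across with flat sides facing +y and -y; about 110 g. Grip across its width.
- peg_c (a point): centre of the loose wooden clothes peg lying on its side: 75 mm long (x), 14 mm wide (y), 9 mm high, about 12 g. Grip across its width.
- keys_c (a point): centre of the loose rigid steel key ring lying flat: a round ring 36 mm across of 7 mm round bar (the point is the centre of its hole), with a flat key pointing out at +x and another at -x, 92 mm long in all, keys up to 16 mm wide, 7 mm high, about 50 g. Grip the ring from outside across y, 36 mm wide.
- padlock: bystander: loose brass padlock lying flat, 34 by 50 by 20 mm with a steel shackle, between robot and shelf; origin at the centre of its underside. Not to be moved.
- pot: bystander: loose terracotta pot with a succulent, 64 mm across, about 80 mm high, beyond the shelf; origin at the centre of its underside. Not to be moved.
Mind the look-alikes: they are no part of the job. Leave any green look-alike of the part that bears case_c alone.

How it is judged:
At the end, for the whole second after the job is handed in: Case flat at the midpoint of mat and receiver (15 mm, 15 deg); snail upright on it, centres within 15 mm; peg flat on the shelf, 25 to 55 mm before the receiver's front, centred to 15 mm, parallel to 15 deg; key ring flat on the mat, centres within 15 mm; all released, at rest (x of case_c in the frame of shelf between 0.005 and 0.035 m and y of case_c in the frame of shelf between -0.015 and 0.015 m and z of case_c in the frame of shelf between 0.028 and 0.038 m and angle between the x axis of case_c and the x axis of shelf, either way round below 0.26 rad and angle between case_c's own z axis and vertical below 0.12 rad and horizontal distance between snail_c and case_c below 0.015 m and z of snail_c in the frame of case_c between 0.036 and 0.045 m and angle between snail_c's own z axis and vertical below 0.15 rad and x of peg_c in the frame of receiver between -0.097 and -0.067 m and y of peg_c in the frame of receiver between -0.015 and 0.015 m and z of peg_c in the frame of shelf between 0.015 and 0.024 m and angle between the x axis of peg_c and the y axis of receiver, either way round below 0.26 rad and horizontal distance between keys_c and mat below 0.015 m and z of keys_c in the frame of mat between 0.006 and 0.014 m and angle between keys_c's own z axis and vertical below 0.2 rad and linear speed of each of case, snail, peg, keys below 0.02 m/s and angular speed of each of case, snail, peg, keys below 0.3 rad/s); the robot touches nothing.
It fails at once if the padlock is moved more than 15 mm (distance of padlock from where it was at the start of the episode above 0.015 m).
It fails at once if the plant pot is moved more than 15 mm (distance of pot from where it was at the start of the episode above 0.015 m).
It fails at once if the bell is rung (button pressed more than 3 mm) (value of joint bell above 0.003 m).
It fails at once if the snail is tipped over (angle between snail_c's own z axis and vertical above 0.8 rad).
It fails at once if the snail is dropped (falls from more than about 2 cm) (linear speed of snail above 0.6 m/s and contact force between snail and the fingers below 0.3 N).
It also fails if it takes over 112 s, if anything falls off the work surface, if the arm or the gripper's body presses on something with over 40 N, if the wrist force passes 120 N, or if a joint passes its speed limit or range.

## Working session

There is one attempt and no reset: what is moved stays moved. The work goes in short steps, Python scripts to look and compute and a shell command to move; the robot and the scene stay as the last step left them, time stands still between calls to the robot, and variables do not carry over. Pictures are saved under pics/ and viewed, about 12 in all and at most 16, crops included, and the job is handed in when it is done.

```bash
mkdir -p pics; python3 - <<'E'
from station import ctrl
import cv2
print(ctrl.get_obs(), ctrl.grip_point_offset)
for n in ("scene","side"):
    im=ctrl.get_image(n); cv2.imwrite(f"pics/{n}0.png",im[:,:,::-1]); c=ctrl.calibration(n); print(n,c)
E
```

```text
{'t': 0.0, 'q': array([-1.36896286e+00,  5.33771229e-02,  1.61432684e+00, -1.84117045e-05,
        1.47600016e+00, -1.18992749e-01]), 'dq': array([ 0.00022838, -0.00028653,  0.00050391, -0.00019729, -0.00079945,
        0.00056351]), 'effort': array([ 2.27360106e-03, -3.93670034e+01, -3.70181751e+01,  8.58321209e-05,
        7.15511647e-03, -7.47270576e-06]), 'tool_pos': array([ 0.1969652 , -0.59248006,  0.23003085]), 'tool_rot': array([-3.09917668e+00, -5.01459996e-01,  1.65991098e-04]), 'contact_force': array([-0.1044362 ,  0.10628618,  0.45602461]), 'wrist_torque': array([ 0.002985  , -0.02501525, -0.03205986]), 'opening': 0.085251278941235} 0.0187
scene {'fx': 409.5376394635352, 'fy': 409.5376394635352, 'cx': 273.06190890242465, 'cy': 211.28276068969768, 'k1': -0.08600527837645743, 'R': array([[ 0.75218352,  0.65887884, -0.00993077],
       [ 0.39342182, -0.46112252, -0.7953523 ],
       [-0.52862011,  0.59434391, -0.60606608]]), 't': array([-0.38228331, -0.19022028,  1.42930548])}
side {'fx': 511.3545787157853, 'fy': 511.3545787157853, 'cx': 276.9626636954984, 'cy': 210.65038605532428, 'k1': -0.18388194861473267, 'R': array([[-0.91863745, -0.39447207,  0.02229383],
       [-0.22827978,  0.48386578, -0.84484451],
       [ 0.32248035, -0.78119504, -0.53454723]]), 't': array([0.4701828 , 0.21838735, 1.16738528])}
```

View pics/scene0.png

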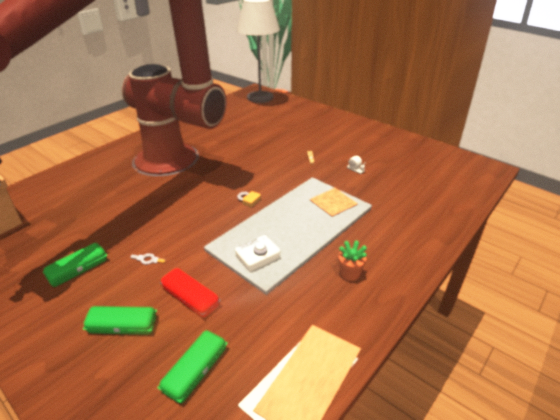

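View pics/side0.png

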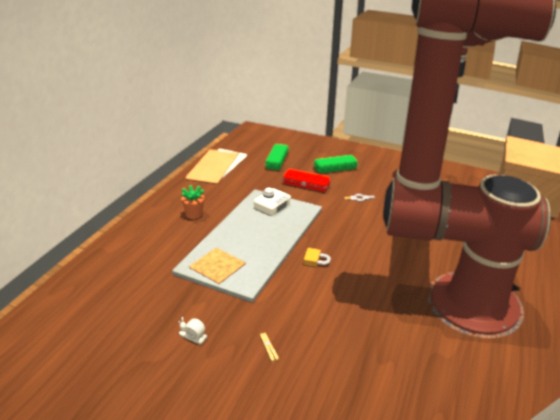

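Scene: receiver (258,252) and mat (333,201) on shelf; red case (190,291); keys (148,259); peg (311,157); snail (356,163); padlock (250,197); pot (352,260). Three green look-alike cases lie nearby.

```bash
cat > h.py <<'E'
import numpy as np, cv2
from station import ctrl
def plane(cal,uv,z):
    uv=np.atleast_2d(np.asarray(uv,float)); K=np.array([[cal['fx'],0,cal['cx']],[0,cal['fy'],cal['cy']],[0,0,1.]])
    d=cv2.undistortPoints(uv[:,None],K,np.array([cal['k1'],0,0,0.]))[:,0]
    # undistortPoints is iterative; k1-only model matches
    R,t=np.array(cal['R']),np.array(cal['t']); o=-R.T@t; r=np.c_[d,np.ones(len(d))]@R
    return (o+r*((z-o[2])/r[:,2])[:,None])[:,:2]
def pix(cal,X):
    K=np.array([[cal['fx'],0,cal['cx']],[0,cal['fy'],cal['cy']],[0,0,1.]])
    return cv2.projectPoints(np.atleast_2d(np.float64(X)),cv2.Rodrigues(np.array(cal['R']))[0],np.array(cal['t']),K,np.array([cal['k1'],0,0,0.]))[0][:,0]
def rect(P):
    (c,s,a)=cv2.minAreaRect(np.float32(P*1000)); a=np.radians(a)
    if s[0]<s[1]: a+=np.pi/2; s=s[::-1]
    return np.round(c,1),np.round(s,1),round((a+np.pi/2)%np.pi-np.pi/2,3)   # centre mm, sizes, long-axis yaw
def look(cam,labels,im=None):
    """labels: {name:z}"""
    cal=ctrl.calibration(cam); im=ctrl.get_image(cam) if im is None else im
    for n,z in labels.items():
        for o in ctrl.outline_of(cam,n)[:4]:
            m=o['mask']; 
            if m.sum()<5: continue
            v,u=np.nonzero(m); P=plane(cal,np.c_[u,v],z)
            print(cam,n,round(o['conf'],2),'rect',[int(x) for x in o['rect']],'rgb',im[m].mean(0).astype(int),'mean',(P.mean(0)*1000).round(1),'box',*rect(P))
    return im,cal
E
python3 - <<'E'
from h import *
L=dict(receiver=.03,mat=.021,case_c=.02,snail_c=.02,peg_c=.005,keys_c=.0035,padlock=.01,pot=.04)
for c in("scene","side"): look(c,L)
E
```

```text
scene receiver 0.57 rect [236, 235, 51, 37] rgb [234 227 214] mean [ 605.7 -167.6] box [ 604.9 -166. ] [103.4  95. ] 1.293
scene mat 0.97 rect [309, 188, 49, 30] rgb [250 208 130] mean [615.6 138. ] box [614.3 139.3] [108.1 106.1] -0.232
scene case_c 0.95 rect [162, 266, 55, 48] rgb [237  53  37] mean [ 569.9 -351.7] box [ 564.6 -351.6] [162.8  64. ] 0.025
scene case_c 0.93 rect [156, 330, 71, 72] rgb [ 74 191  75] mean [ 716.5 -467.6] box [ 715.3 -463.5] [151.2  66.8] -1.37
scene case_c 0.92 rect [45, 243, 60, 44] rgb [ 51 133  51] mean [ 287.  -481.8] box [ 286.8 -480.3] [144.9  85. ] 1.485
scene case_c 0.66 rect [83, 303, 74, 31] rgb [ 72 184  71] mean [ 517.  -501.1] box [ 516.  -501.5] [154.1  73.4] 0.731
scene snail_c 0.65 rect [351, 155, 13, 17] rgb [202 179 155] mean [555.9 357.4] box [552.6 360.7] [109.9  49. ] -1.027
scene peg_c 0.47 rect [304, 150, 11, 13] rgb [231 183 113] mean [394.3 321.2] box [393.7 321.9] [83.5 16.4] -0.804
scene keys_c 0.72 rect [135, 253, 23, 9] rgb [239 221 205] mean [ 384.7 -346.5] box [ 386.6 -347.8] [62.5 21.6] 0.718
scene padlock 0.76 rect [239
[... 797 characters left out ...]
] 0.052
side case_c 0.52 rect [303, 248, 25, 17] rgb [223 185  76] mean [408.3  16.4] box [406.8  12. ] [70.  57.1] -1.141
side snail_c 0.63 rect [178, 318, 29, 26] rgb [204 195 172] mean [549.4 361.1] box [549.7 361.1] [74.2 55.8] -1.015
side peg_c 0.65 rect [261, 337, 15, 23] rgb [244 218 132] mean [391.2 323.4] box [391.6 322.2] [78.6 13.8] -0.825
side keys_c 0.53 rect [347, 194, 22, 7] rgb [214 182 150] mean [ 395.4 -344.1] box [ 393.5 -346.4] [82.2 36. ] 0.447
side keys_c 0.26 rect [304, 249, 24, 15] rgb [222 186  87] mean [411.3  -4.8] box [404.7  -6.4] [72.3 64.8] -1.416
side padlock 0.58 rect [304, 248, 24, 16] rgb [217 182  89] mean [406.4   3.9] box [402.    1.6] [71.6 64.9] -1.407
```

```bash
cat >> h.py <<'E'
from scipy.spatial.transform import Rotation as Ro
def go(x,y,z,yaw):
    """target TCP mm, tool-x yaw (mod pi) -> shift in tool axes mm, turn"""
    o=ctrl.get_obs(); R=Ro.from_rotvec(o['tool_rot']).as_matrix(); y0=np.arctan2(R[1,0],R[0,0])
    t=-((yaw-y0+np.pi/2)%np.pi-np.pi/2)
    print('t',round(o['t'],2),'yaw',round(y0,3),'q6',round(o['q'][5],2),'shift',(R.T@(np.array([x,y,z])-o['tool_pos']*1000)).round(1),'turn',round(t,3))
E
python3 - <<'E'
from h import *
go(566,-351,250,0.03)
c=ctrl.calibration('wrist');print(c)
E
```

```text
t 1.0 yaw 0.321 q6 -0.12 shift [ 426.4 -113.4  -18.7] turn 0.291
{'fx': 342.08372731340745, 'fy': 342.08372731340745, 'cx': 279.6730155637538, 'cy': 210.9214701197278, 'k1': -0.04946205122269132, 'R': array([[ 3.15877610e-01, -9.48799583e-01, -8.28747797e-04],
       [-9.15798333e-01, -3.05118855e-01,  2.61181732e-01],
       [-2.48061985e-01, -8.17424953e-02, -9.65289291e-01]]), 't': array([-0.62461605, -0.03365589,  0.37784631])}
```

```bash
python3 -m creep '[[0,426,-113,-20,0.29],[0,426,-113,-20,0.29],[0,426,-113,-20,0.29],[0,426,-113,-20,0.29],[0,426,-113,-20,0.29],[0,426,-113,-20,0.29],[0,426,-113,-20,0.29],[0,426,-113,-20,0.29],[0,426,-113,-20,0.29],[0,426,-113,-20,0.29],[0,426,-113,-20,0.29],[0,426,-113,-20,0.29]]' 40
python3 - <<'E'
from h import *
im,_=look('wrist',dict(case_c=.02,keys_c=.0035,receiver=.03))
cv2.imwrite('pics/w1.png',im[:,:,::-1]); go(566,-351,14,0.03)
E
```

```text
t: 2.0
tool_pos: [0.5696, -0.348, 0.2515]
tool_rot: [-3.14, -0.057, -0.003]
contact_force: [-0.2, -0.3, 0.9]
opening: 0.0855
wrist case_c 0.96 rect [256, 119, 50, 130] rgb [226  77  71] mean [ 565.7 -349.4] box [ 562.  -350.1] [145.6  55.6] 0.021
wrist case_c 0.75 rect [326, 9, 145, 77] rgb [106 217 122] mean [ 713. -464.] box [ 712.5 -464.2] [150.9  56.8] -1.382
wrist case_c 0.74 rect [60, 104, 101, 86] rgb [232 231 226] mean [ 599.9 -159.4] box [ 598.3 -158.9] [101.8  79.1] 1.317
wrist case_c 0.44 rect [251, 288, 38, 58] rgb [223 211 191] mean [ 397.5 -341.5] box [ 396.6 -342. ] [85.1 33.8] 0.218
wrist keys_c 0.84 rect [251, 287, 40, 60] rgb [215 200 180] mean [ 387.4 -341.4] box [ 386.6 -341.5] [91.5 35.8] 0.81
wrist receiver 0.87 rect [59, 105, 100, 85] rgb [233 232 226] mean [ 600.6 -164. ] box [ 599.8 -163.6] [99.5 76.2] 1.318
t 2.2 yaw 0.03 q6 0.87 shift [  1.3  -1.1 237.1] turn -0.0
```

View pics/w1.png

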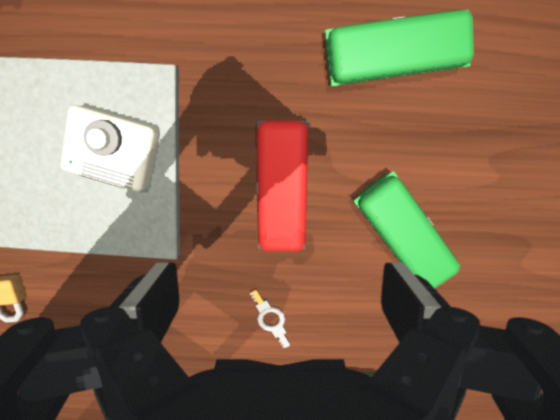

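Red case upright in view at (282,185), shelf's right edge at column 178, receiver at (110,148), keys ring at (271,319). Grip the case and lift it.

```bash
python3 - <<'E'
from h import *
c=ctrl.calibration('wrist')
print('shelf right corners',plane(c,[[178,65],[178,258]],.015)*1000)
print('keys ring, ends',plane(c,[[271,319],[256,292],[286,346]],.005)*1000)
print('receiver top corners',plane(c,[[80,106],[158,127],[138,190],[62,165]],.04)*1000)
E
python3 -m creep '[[0,0,-2,60,0],[0,0,-2,130,0],[0,0,-2,200,0],[0,0,-2,247,0],[0,0,-2,247,0],[0,0,-2,247,0],[0,0,-2,247,0],[0,0,-2,247,0],[255,0,-2,247,0],[255,0,-2,247,0],[255,0,-2,247,0],[255,0,-2,247,0]]' 40
python3 -m creep '[[255,0,0,0,0],[255,0,0,0,0],[255,0,0,0,0],[255,0,0,0,0],[255,0,0,-100,0],[255,0,0,-100,0],[255,0,0,-100,0],[255,0,0,-100,0]]'
```

```text
shelf right corners [[ 682.6620585  -242.35553378]
 [ 466.9127033  -232.96461543]]
keys ring, ends [[ 381.28878077 -345.99006538]
 [ 419.56246538 -326.19890696]
 [ 340.81728978 -366.83945381]]
receiver top corners [[ 639.06720174 -148.02291593]
 [ 619.83692709 -226.86845219]
 [ 554.10303187 -201.60915571]
 [ 578.79972525 -121.7046063 ]]
t: 3.2
tool_pos: [0.568, -0.3516, 0.0088]
tool_rot: [3.137, 0.048, 0.008]
contact_force: [-0.3, -0.1, 7.7]
opening: 0.053
t: 3.87
tool_pos: [0.5696, -0.3524, 0.1135]
tool_rot: [3.132, 0.049, 0.017]
contact_force: [-0.2, -0.8, 0.0]
opening: 0.0528
```

```bash
python3 -m creep '[[255,0,0,-40,0],[255,20,-10,-80,0],[255,46,-334,-90,0.065],[255,46,-334,-90,0.065],[255,46,-334,-90,0.065],[255,46,-334,-90,0.065],[255,46,-334,-90,0.065],[255,46,-334,-90,0.065],[255,46,-334,-90,0.065],[255,46,-334,-90,0.065],[255,46,-334,-90,0.065],[255,46,-334,-90,0.065]]'
python3 - <<'E'
from h import *
im,_=look('wrist',dict(receiver=.03,mat=.021,shelf=.015,case_c=.15))
cv2.imwrite('pics/w2.png',im[:,:,::-1])
E
```

```text
t: 4.87
tool_pos: [0.601, -0.0124, 0.1941]
tool_rot: [3.141, -0.048, -0.0]
contact_force: [0.1, -0.3, -1.4]
opening: 0.0534
wrist receiver 0.57 rect [388, 141, 123, 91] rgb [217 218 212] mean [ 600.9 -166.3] box [ 599.3 -166.7] [101.4  73.8] 1.321
wrist mat 0.77 rect [62, 124, 112, 119] rgb [229 176 119] mean [612.4 141.9] box [610.8 142.7] [100.9 100.8] -0.242
wrist shelf 0.91 rect [39, 86, 475, 217] rgb [180 183 168] mean [608.1 -17.4] box [586.2  -9.8] [437.9 218. ] 1.541
wrist case_c 0.79 rect [204, 118, 150, 244] rgb [152  39  37] mean [600.6 -12.1] box [591.4 -11.9] [154.1  80.9] -0.029
```

View pics/w2.png

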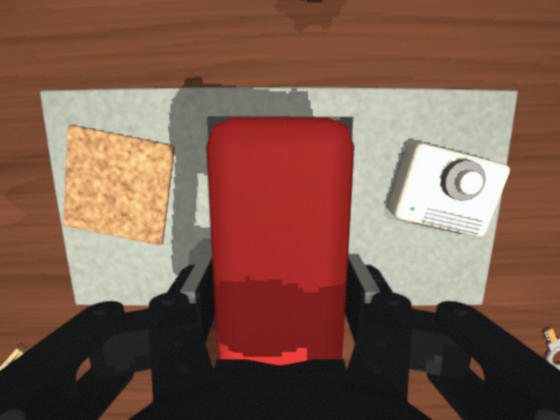

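Shelf centre (586,-10), yaw -0.03, so the target is about (606,-10). Mat (611,143), receiver (601,-166) turned about -0.27.

```bash
python3 - <<'E'
from h import *
go(609,-10.4,20,-.03)
c=ctrl.calibration('wrist'); print('far end of case',plane(c,[[280,117]],.215)*1000)
print('receiver top',plane(c,[[418,142],[508,167],[485,235],[396,214]],.045)*1000)
E
```

```text
t 5.12 yaw -0.036 q6 1.46 shift [  7.7  -5.5 174. ] turn -0.006
far end of case [[668.21632249 -17.79204174]]
receiver top [[ 644.95335793 -133.35309327]
 [ 621.49786754 -214.75353947]
 [ 559.48521712 -201.57881555]
 [ 582.44180921 -117.78617446]]
```

```bash
python3 -m creep '[[255,9,-5,50,0],[255,9,-5,90,0],[255,9,-5,130,0],[255,9,-5,150,0],[255,9,-5,160,0],[255,9,-5,166,0],[255,9,-5,170,0],[255,9,-5,173,0],[255,9,-5,173,0],[255,9,-5,173,0],[255,9,-5,173,0]]'
python3 -m creep '[[255,0,0,0,0],[160,0,0,0,0],[80,0,0,0,0],[0,0,0,0,0],[0,0,0,0,0],[0,0,0,0,0]]'
python3 -m creep '[[0,0,0,-20,0],[0,0,0,-60,0],[0,0,0,-100,0],[0,0,0,-140,0],[0,-60,0,-180,0],[0,-100,0,-230,0],[0,-100,0,-230,0],[0,-100,0,-230,0],[0,-100,0,-230,0],[0,-100,0,-230,0],[0,-100,0,-230,0]]'
python3 - <<'E'
from h import *
im,_=look('wrist',dict(case_c=.035,receiver=.03,mat=.021,shelf=.015))
cv2.imwrite('pics/w3.png',im[:,:,::-1])
go(391,322,230,-.8+1.57); go(552,358,200,-1.0)
E
```

```text
t: 6.03
tool_pos: [0.6126, -0.01, 0.0239]
tool_rot: [3.14, -0.054, 0.008]
contact_force: [1.2, -0.4, 3.5]
opening: 0.0531
t: 6.53
tool_pos: [0.6101, -0.0095, 0.0208]
tool_rot: [-3.141, 0.054, 0.001]
contact_force: [0.7, 0.9, 0.2]
opening: 0.0854
t: 7.45
tool_pos: [0.5104, -0.0061, 0.2491]
tool_rot: [-3.141, 0.054, 0.005]
contact_force: [-0.3, 0.2, -0.2]
opening: 0.0854
wrist case_c 0.82 rect [253, 5, 57, 150] rgb [203  65  60] mean [611.4  -9.2] box [608.5  -9. ] [145.9  55.2] -0.039
wrist mat 0.9 rect [81, 31, 105, 118] rgb [228 175 118] mean [611.1 142.6] box [609.5 142.7] [101.2 101.1] -0.234
wrist shelf 0.68 rect [66, 2, 433, 207] rgb [183 186 171] mean [584.  -14.9] box [585.5  -9.8] [438.4 218.1] 1.539
wrist shelf 0.63 rect [438, 63, 27, 25] rgb [217 219 214] mean [ 618.1 -190.6] box [ 618.  -190.7] [24.6 22.7] -1.485
wrist shelf 0.27 rect [379, 43, 113, 89] rgb [218 220 214] mean [ 602.6 -173. ] box [ 601.6 -173.3] [102.7  78.7] 1.329
t 7.7 yaw -0.034 q6 1.45 shift [-130.6 -323.8   20.1] turn -0.804
t 7.7 yaw -0.034 q6 1.45 shift [  29.2 -365.3   49.7] turn 0.966
```

View pics/w3.png

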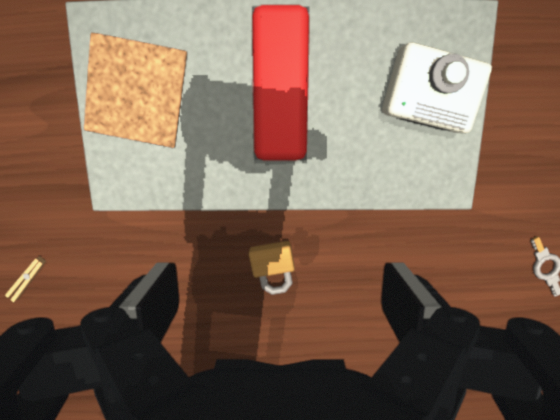

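Case sits at (609,-9), yaw -0.04: good. Now the snail.

```bash
python3 -m creep '[[0,70,-308,0,-2.17],[0,70,-308,0,-2.17],[0,70,-308,0,-2.17],[0,70,-308,0,-2.17],[0,70,-308,0,-2.17],[0,70,-308,0,-2.17],[0,70,-308,0,-2.17],[0,70,-308,0,-2.17],[0,70,-308,0,-2.17],[0,70,-308,0,-2.17],[0,70,-308,0,-2.17],[0,70,-308,0,-2.17]]'
python3 -m creep '[[0,0,0,0,-0.67],[0,0,0,0,-0.67],[0,0,0,0,-0.67],[0,0,0,0,-0.67],[0,0,0,0,-0.67],[0,0,0,0,-0.67],[0,0,0,0,-0.67],[0,0,0,0,-0.67]]'
python3 - <<'E'
from h import *
im,_=look('wrist',dict(snail_c=.022,peg_c=.005))
cv2.imwrite('pics/w4.png',im[:,:,::-1])
go(552,358,200,-1.0)
E
```

```text
t: 8.7
tool_pos: [0.5911, 0.2997, 0.25]
tool_rot: [-2.327, -2.109, 0.003]
contact_force: [0.5, 0.7, -0.4]
opening: 0.085
t: 9.37
tool_pos: [0.5911, 0.2993, 0.2504]
tool_rot: [-1.516, -2.751, 0.001]
contact_force: [0.3, 0.0, -0.7]
opening: 0.0857
wrist snail_c 0.79 rect [252, 91, 52, 45] rgb [204 200 186] mean [550.5 362.6] box [552.  362.9] [58.5 29. ] -0.046
wrist peg_c 0.76 rect [117, 22, 32, 73] rgb [220 202 153] mean [391.4 327.3] box [392.5 325.4] [75.  16.3] -0.815
t 9.52 yaw 2.135 q6 -0.21 shift [70.5 -1.6 50.9] turn -0.007
```

View pics/w4.png

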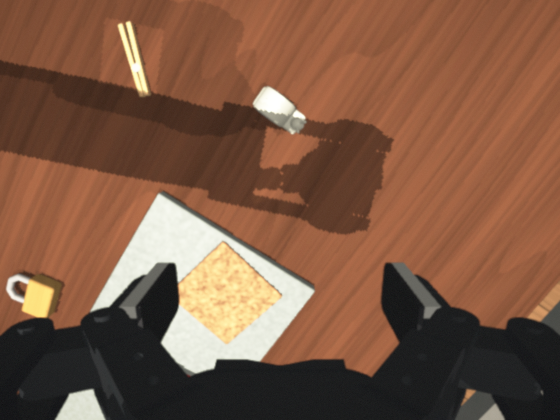

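Snail at (280,108) with its long axis nearly along world x; peg at (133,60). Turn to align, take one closer look.

```bash
python3 -m creep '[[0,37,59,50,-0.955],[0,37,59,50,-0.955],[0,37,59,50,-0.955],[0,37,59,50,-0.955],[0,37,59,50,-0.955],[0,37,59,50,-0.955],[0,37,59,50,-0.955],[0,37,59,50,-0.955],[0,37,59,50,-0.955],[0,37,59,50,-0.955],[0,37,59,50,-0.955]]'
python3 - <<'E'
from h import *
im,_=look('wrist',dict(snail_c=.022,peg_c=.005))
cv2.imwrite('pics/w5.png',im[:,:,::-1][0:300,130:430])
go(551,362,4,-.046)
E
```

```text
t: 10.43
tool_pos: [0.6211, 0.3621, 0.2013]
tool_rot: [-0.083, -3.14, 0.0]
contact_force: [0.1, -0.3, -1.0]
opening: 0.0852
wrist snail_c 0.91 rect [259, 87, 34, 61] rgb [159 155 138] mean [550.4 361.9] box [552.7 361.8] [56.4 27.7] -0.045
t 10.58 yaw 3.09 q6 -1.09 shift [ 70.   -3.7 197.3] turn -0.006
```

View pics/w5.png

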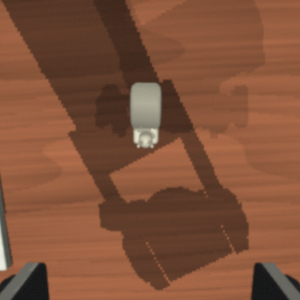

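Snail seen upright, shell at (276,106) and head at (276,138), so the head points to +x. Grasp on the shell at x≈548.

```bash
python3 -m creep '[[0,40,-4,20,0],[0,73,-4,40,0],[0,73,-4,80,0],[0,73,-4,120,0],[0,73,-4,150,0],[0,73,-4,175,0],[0,73,-4,190,0],[0,73,-4,195,0],[0,73,-4,195,0],[60,73,-4,195,0],[100,73,-4,195,0],[140,73,-4,195,0]]' 30
python3 -m creep '[[170,0,0,0,0],[200,0,0,0,0],[255,0,0,0,0],[255,0,0,0,0],[255,0,0,0,0],[255,0,0,-10,0],[255,0,0,-30,0],[255,0,0,-60,0],[255,0,0,-90,0],[255,0,0,-120,0],[255,0,0,-140,0],[255,0,0,-140,0]]'
python3 - <<'E'
from h import *
go(605,-9,180,-.04)
im,_=look('side',dict(snail_c=.16)); cv2.imwrite('pics/s5.png',im[:,:,::-1][150:,100:400])
E
```

```text
t: 11.58
tool_pos: [0.5496, 0.3626, 0.0088]
tool_rot: [0.08, 3.137, 0.003]
contact_force: [0.1, -0.0, 0.3]
opening: 0.0516
t: 12.58
tool_pos: [0.5506, 0.3633, 0.1529]
tool_rot: [0.079, 3.132, 0.007]
contact_force: [2.1, 0.7, -0.5]
opening: 0.0257
t 12.58 yaw 3.091 q6 -1.05 shift [ -73.4 -368.9  -28.3] turn -0.011
side snail_c 0.89 rect [171, 266, 29, 25] rgb [182 173 148] mean [544.8 353.9] box [545.6 352.9] [60.1 57.2] 1.462
```

```bash
python3 -m creep '[[255,0,0,-10,0],[255,-15,-60,-20,0],[255,-74,-369,-20,0],[255,-74,-369,-20,0],[255,-74,-369,-20,0],[255,-74,-369,-20,0],[255,-74,-369,-20,0],[255,-74,-369,-20,0],[255,-74,-369,-20,0],[255,-74,-369,-20,0],[255,-74,-369,-20,0],[255,-74,-369,-20,0]]'
python3 -m creep '[[255,0,0,0,0],[255,0,0,0,0],[255,0,0,0,0]]'
python3 - <<'E'
from h import *
im,_=look('wrist',dict(snail_c=.18,case_c=.035))
cv2.imwrite('pics/w6.png',im[:,:,::-1])
go(606,-9,57,-.04)
E
```

```text
t: 13.68
tool_pos: [0.6022, -0.0126, 0.1644]
tool_rot: [-0.086, -3.137, -0.001]
contact_force: [-0.0, -0.1, -1.6]
opening: 0.0255
t: 13.93
tool_pos: [0.6027, -0.0088, 0.1657]
tool_rot: [-0.076, -3.139, -0.001]
contact_force: [0.0, -0.4, -1.7]
opening: 0.0256
wrist snail_c 0.59 rect [243, 212, 74, 151] rgb [123 120 106] mean [600.3  -8.4] box [605.5  -9. ] [70.1 29.9] -0.019
wrist case_c 0.78 rect [243, 116, 70, 118] rgb [151  43  39] mean [573.4  -8.3] box [583.4  -8.7] [98.4 56.1] -0.019
t 14.08 yaw 3.093 q6 -1.66 shift [ -3.1   0.4 109.2] turn -0.009
```

View pics/w6.png

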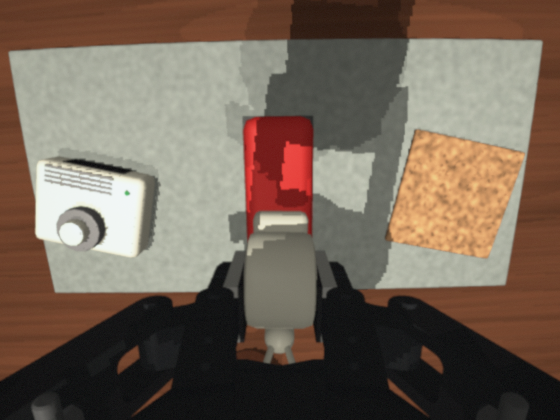

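```bash
python3 - <<'E'
from h import *
c=ctrl.calibration('wrist')
print('snail tail',plane(c,[[280,212]],.165)*1000,'case end',plane(c,[[279,117]],.035)*1000)
E
python3 -m creep '[[255,-3,0,30,0],[255,-3,0,60,0],[255,-3,0,85,0],[255,-3,0,97,0],[255,-3,0,102,0],[255,-3,0,105,0],[255,-3,0,106,0],[255,-3,0,107,0],[255,-3,0,108,0],[255,-3,0,108,0],[255,-3,0,108,0]]'
python3 -m creep '[[255,0,0,0,0],[255,0,0,0,0]]'
```

```text
snail tail [[576.46569142  -7.40469241]] case end [[536.20443649  -5.9615087 ]]
t: 15.0
tool_pos: [0.6067, -0.0107, 0.0593]
tool_rot: [0.08, 3.139, -0.0]
contact_force: [-0.5, -0.4, -1.3]
opening: 0.0255
t: 15.17
tool_pos: [0.6063, -0.0107, 0.0587]
tool_rot: [0.08, 3.14, -0.0]
contact_force: [0.1, -0.3, -0.5]
opening: 0.0257
```

```bash
python3 -m creep '[[255,0,0,1,0],[255,0,0,1,0],[255,0,0,2,0],[255,0,0,2,0],[255,0,0,2,0]]'
```

```text
t: 15.58
tool_pos: [0.6063, -0.0107, 0.0586]
tool_rot: [-0.08, -3.14, 0.0]
contact_force: [-7.5, 0.1, 10.6]
opening: 0.026
```

Contact (10.6 N up), so it is seated. Release the pressure slightly, open gently, retreat and look.

```bash
python3 -m creep '[[255,0,0,-2,0],[255,0,0,-2,0],[200,0,0,-2,0],[170,0,0,-2,0],[140,0,0,-2,0],[100,0,0,-2,0],[50,0,0,-2,0],[0,0,0,-2,0],[0,0,0,-2,0],[0,0,0,-2,0]]'
python3 -m creep '[[0,0,0,-20,0],[0,0,0,-60,0],[0,0,0,-100,0],[0,0,0,-140,0],[0,0,0,-180,0],[0,-60,0,-190,0],[0,-100,0,-190,0],[0,-100,0,-190,0],[0,-100,0,-190,0],[0,-100,0,-190,0]]'
python3 - <<'E'
from h import *
im,_=look('wrist',dict(snail_c=.073,case_c=.035)); a=im
im,_=look('scene',dict(snail_c=.073))
cv2.imwrite('pics/w7.png',np.hstack([a[:300,130:430],cv2.resize(im[160:310,200:350],(300,300))])[:,:,::-1])
go(381,-346,230,.48)
E
```

```text
t: 16.42
tool_pos: [0.6061, -0.0106, 0.0583]
tool_rot: [0.08, 3.141, 0.0]
contact_force: [0.9, -0.6, 0.4]
opening: 0.0854
t: 17.25
tool_pos: [0.7062, -0.0157, 0.2475]
tool_rot: [-0.08, -3.139, -0.0]
contact_force: [0.2, -0.5, -0.9]
opening: 0.0853
wrist snail_c 0.61 rect [262, 53, 33, 65] rgb [159 149 134] mean [608.5 -10.5] box [610.3 -10.5] [55.9 28.7] -0.051
wrist case_c 0.9 rect [251, 4, 57, 149] rgb [192  62  57] mean [603.1  -8.5] box [606.5  -9. ] [145.5  55.5] -0.039
scene snail_c 0.76 rect [294, 198, 15, 25] rgb [186 156 133] mean [616.  -15.7] box [614.5 -18.2] [95.4 48.4] -0.622
t 17.5 yaw 3.091 q6 -1.65 shift [ 307.  -346.5   18.4] turn -0.531
```

View pics/w7.png

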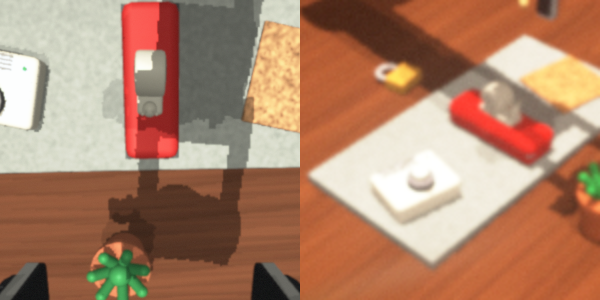

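Snail stands upright mid-case (610,-10.5 vs case 607,-9). Now the keys.

```bash
python3 -m creep '[[0,248,-311,0,-0.53],[0,248,-311,0,-0.53],[0,248,-311,0,-0.53],[0,248,-311,0,-0.53],[0,248,-311,0,-0.53],[0,248,-311,47,-0.53],[0,248,-311,47,-0.53],[0,248,-311,47,-0.53],[0,248,-311,47,-0.53],[0,248,-311,47,-0.53],[0,248,-311,47,-0.53],[0,248,-311,47,-0.53]]'
python3 - <<'E'
from h import *
im,_=look('wrist',dict(keys_c=.0035))
cv2.imwrite('pics/w8.png',cv2.resize(im[0:250,160:410],(500,500))[:,:,::-1])
go(381,-346,1,.478)
E
```

```text
t: 18.5
tool_pos: [0.4412, -0.314, 0.201]
tool_rot: [-0.741, 3.053, 0.001]
contact_force: [0.9, -0.6, 0.1]
opening: 0.0852
wrist keys_c 0.76 rect [260, 73, 39, 95] rgb [244 240 226] mean [ 385.5 -342.5] box [ 385.9 -342.3] [88.3 34.7] 0.243
t 18.6 yaw -2.662 q6 -2.8 shift [ 70.2  -0.4 200.8] turn 0.002
```

View pics/w8.png

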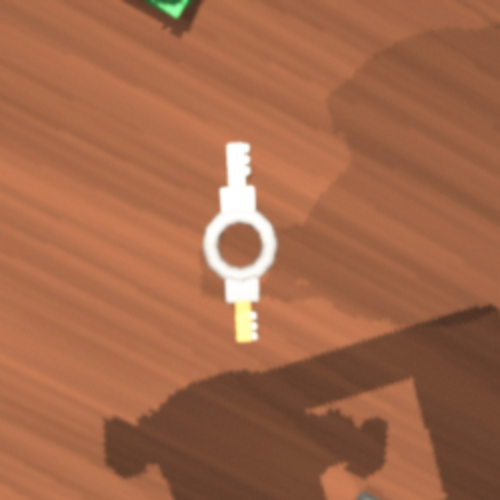

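```bash
python3 - <<'E'
from h import *
c=ctrl.calibration('wrist')
P=plane(c,[[280,122.5],[278.5,72.5],[282.5,170]],.0035)*1000; print(P); d=P[1]-P[2]; a=np.arctan2(d[1],d[0]); print(a)
go(*P[0],1,a)
E
```

```text
[[ 388.13702346 -341.1833994 ]
 [ 348.30818678 -363.51485928]
 [ 427.90512793 -317.64893894]]
-2.618836610022457
t 18.6 yaw -2.662 q6 -2.8 shift [ 61.7   0.6 200.8] turn -0.043
```

```bash
python3 -m creep '[[110,62,1,40,-0.043],[110,62,1,80,-0.043],[110,62,1,120,-0.043],[110,62,1,160,-0.043],[110,62,1,185,-0.043],[110,62,1,195,-0.043],[110,62,1,200,-0.043],[110,62,1,200,-0.043],[110,62,1,200,-0.043],[110,62,1,200,-0.043],[110,62,1,200,-0.043]]' 40
python3 -m creep '[[110,0,0,1,0],[110,0,0,2,0],[110,0,0,2,0],[110,0,0,2,0]]'
```

```text
t: 19.52
tool_pos: [0.3888, -0.343, 0.0041]
tool_rot: [-0.811, 3.033, -0.007]
contact_force: [0.5, 0.5, 0.4]
opening: 0.0486
t: 19.85
tool_pos: [0.387, -0.3414, -0.0006]
tool_rot: [-0.811, 3.035, -0.0]
contact_force: [-0.0, -0.1, 0.0]
opening: 0.0484
```

```bash
python3 -m creep '[[130,0,0,1,0],[140,0,0,2,0],[140,0,0,2,0],[140,0,0,2,0]]'
python3 -m creep '[[150,0,0,0,0],[170,0,0,0,0],[200,0,0,0,0],[255,0,0,0,0],[255,0,0,0,0],[255,0,0,0,0]]'
```

```text
t: 20.18
tool_pos: [0.3875, -0.3421, -0.0013]
tool_rot: [-0.811, 3.035, -0.001]
contact_force: [-2.0, 1.7, 7.3]
opening: 0.0382
t: 20.68
tool_pos: [0.3879, -0.3424, -0.0006]
tool_rot: [-0.811, 3.035, -0.002]
contact_force: [-2.0, 2.8, 10.4]
opening: 0.0332
```

```bash
python3 -m creep '[[255,0,0,-3,0],[255,0,0,-8,0],[255,0,0,-20,0],[255,0,0,-50,0],[255,0,0,-90,0],[255,0,0,-120,0],[255,0,0,-120,0],[255,0,0,-120,0]]'
python3 - <<'E'
from h import *
im,_=look('wrist',dict(keys_c=.12)); print(ctrl.get_obs()['opening'])
cv2.imwrite('pics/w9.png',im[100:,100:460,::-1]); go(611,142.6,120,.5)
E
```

```text
t: 21.35
tool_pos: [0.3883, -0.3428, 0.1207]
tool_rot: [-0.81, 3.033, -0.009]
contact_force: [0.3, 0.3, -0.6]
opening: 0.0326
wrist keys_c 0.89 rect [241, 162, 78, 198] rgb [189 179 165] mean [ 386.  -343.6] box [ 388.7 -342.6] [95.6 34.1] 0.553
0.03256783220232682
t 21.45 yaw -2.619 q6 -2.96 shift [-435.7  307.    -3. ] turn 0.022
```

View pics/w9.png

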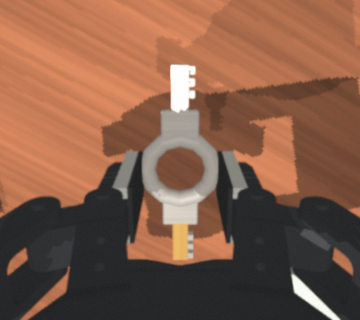

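```bash
python3 - <<'E'
from h import *
c=ctrl.calibration('wrist'); print(plane(c,[[280,267]],.124)*1000,ctrl.get_obs()['tool_pos'])
E
python3 -m creep '[[255,-30,20,-20,0],[255,-436,307,-45,0.1],[255,-436,307,-45,0.1],[255,-436,307,-45,0.1],[255,-436,307,-45,0.1],[255,-436,307,-45,0.1],[255,-436,307,-45,0.1],[255,-436,307,-45,0.1],[255,-436,307,-45,0.1],[255,-436,307,-45,0.1],[255,-436,307,-45,0.1],[255,-436,307,-45,0.1]]'
python3 - <<'E'
from h import *
go(611,142.6,30,.52)
E
```

```text
[[ 382.56684114 -342.81001715]] [ 0.38655394 -0.34080856  0.11663451]
t: 22.45
tool_pos: [0.5942, 0.1084, 0.1576]
tool_rot: [0.658, -3.067, -0.001]
contact_force: [0.6, -1.1, 0.2]
opening: 0.0327
t 22.45 yaw -2.719 q6 -1.94 shift [-29.9  24.1 127.5] turn -0.097
```

```bash
python3 -m creep '[[255,-34,24,0,0],[255,-34,24,40,0],[255,-34,24,80,0],[255,-34,24,105,0],[255,-34,24,115,0],[255,-34,24,120,0],[255,-34,24,120,0],[255,-34,24,120,0],[255,-34,24,120,0],[255,-34,24,120,0]]'
python3 - <<'E'
from h import *
go(611,142.6,20.5,.42)
im,_=look('scene',dict(keys_c=.037,mat=.021));c=ctrl.calibration('wrist')
look('wrist',dict(keys_c=.036))
E
```

```text
t: 23.28
tool_pos: [0.6181, 0.1422, 0.0429]
tool_rot: [-0.657, 3.068, -0.001]
contact_force: [0.2, -0.4, -0.3]
opening: 0.033
t 23.28 yaw -2.72 q6 -1.88 shift [ 6.4  3.3 22.3] turn 0.002
scene keys_c 0.55 rect [321, 192, 31, 6] rgb [190 154 128] mean [615.1 152.3] box [612.6 150.5] [81.5 16.3] 0.472
scene keys_c 0.22 rect [257, 245, 6, 7] rgb [246 240 231] mean [ 599.6 -151.4] box [ 599.2 -151.6] [25.4 19.6] -0.861
scene mat 0.95 rect [309, 192, 44, 24] rgb [185 123  75] mean [621.1 126.5] box [615.4 137.6] [102.7  96.7] -0.264
wrist keys_c 0.21 rect [156, 100, 266, 253] rgb [153 114  77] mean [594.3 137.5] box [604.1 140.9] [90.  89.8] 1.333
```

```bash
python3 -m creep '[[255,2,3,8,0],[255,2,3,14,0],[255,2,3,17,0],[255,2,3,19,0],[255,2,3,20,0],[255,2,3,20,0],[255,2,3,20,0],[255,2,3,20,0]]'
python3 -m creep '[[255,0,0,1,0],[255,0,0,1,0],[255,0,0,2,0],[255,0,0,2,0]]'
```

```text
t: 24.2
tool_pos: [0.6129, 0.1441, 0.0205]
tool_rot: [0.658, -3.07, -0.0]
contact_force: [-4.1, 0.9, 5.5]
opening: 0.0329
t: 24.53
tool_pos: [0.6129, 0.1441, 0.0204]
tool_rot: [0.658, -3.069, -0.0]
contact_force: [-10.7, -0.7, 15.5]
opening: 0.0325
```

Seated on the mat. Release and back off for a look.

```bash
python3 -m creep '[[255,0,0,-2,0],[200,0,0,-2,0],[150,0,0,-2,0],[110,0,0,-2,0],[80,0,0,-2,0],[80,0,0,-4,0]]'
python3 -m creep '[[80,0,0,-20,0],[80,0,0,-50,0],[0,0,0,-90,0],[0,0,0,-130,0],[0,0,0,-170,0],[0,-60,0,-200,0],[0,-80,0,-220,0],[0,-80,0,-220,0],[0,-80,0,-220,0],[0,-80,0,-220,0]]'
python3 - <<'E'
from h import *
im,_=look('wrist',dict(keys_c=.0245,mat=.021,snail_c=.073,case_c=.035))
cv2.imwrite('pics/w10.png',im[:,:,::-1])
go(392,324,220,-.815)
E
```

```text
t: 25.03
tool_pos: [0.6129, 0.144, 0.0215]
tool_rot: [0.658, -3.071, -0.0]
contact_force: [-0.0, 1.0, 0.2]
opening: 0.0584
t: 25.87
tool_pos: [0.6865, 0.177, 0.2422]
tool_rot: [0.659, -3.072, 0.0]
contact_force: [0.4, -0.1, -1.0]
opening: 0.0856
wrist keys_c 0.56 rect [260, 56, 38, 94] rgb [194 184 172] mean [611.9 143.8] box [612.9 144. ] [90.4 35. ] 0.699
wrist keys_c 0.29 rect [86, 1, 62, 62] rgb [186 180 168] mean [609.6 -31.5] box [611.8 -31.1] [57.8 56.6] 0.236
wrist mat 0.95 rect [212, 27, 135, 138] rgb [198 162 112] mean [608.2 143.8] box [610.2 144.4] [99.9 98.9] -0.23
wrist snail_c 0.67 rect [83, 4, 63, 59] rgb [187 182 170] mean [611.9  -7.3] box [614.4  -6.2] [49.2 49. ] -1.289
wrist snail_c 0.3 rect [263, 56, 33, 93] rgb [195 186 174] mean [613.8 144.2] box [614.5 144.7] [76.9 29.5] 0.134
wrist case_c 0.62 rect [81, 2, 98, 108] rgb [213  77  71] mean [634.6  -2.6] box [623.1  -9.2] [116.5  62.9] -0.057
t 26.12 yaw -2.72 q6 -1.85 shift [207.  254.6  21.4] turn 1.237
```

View pics/w10.png

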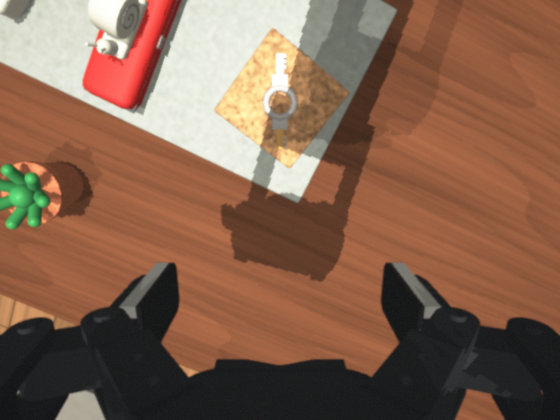

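Keys flat at mat centre (280,102). Now the peg.

```bash
python3 -m creep '[[0,186,188,0,1.237],[0,186,188,0,1.237],[0,186,188,0,1.237],[0,186,188,42,1.237],[0,186,188,42,1.237],[0,186,188,42,1.237],[0,186,188,42,1.237],[0,186,188,42,1.237],[0,186,188,42,1.237],[0,186,188,42,1.237],[0,186,188,42,1.237],[0,186,188,42,1.237]]'
python3 - <<'E'
from h import *
im,c=look('wrist',dict(peg_c=.005))
cv2.imwrite('pics/w11.png',cv2.resize(im[0:250,160:410],(500,500))[:,:,::-1])
go(392,324,3,-.815)
E
```

```text
t: 27.12
tool_pos: [0.4392, 0.2719, 0.1999]
tool_rot: [-1.241, -2.886, 0.001]
contact_force: [0.4, -0.5, 0.1]
opening: 0.0852
wrist peg_c 0.84 rect [273, 73, 14, 77] rgb [222 204 158] mean [391.3 326.2] box [392.2 325. ] [72.8 14.1] -0.805
t 27.22 yaw 2.329 q6 -0.35 shift [ 70.4   1.4 197.1] turn 0.002
```

View pics/w11.png

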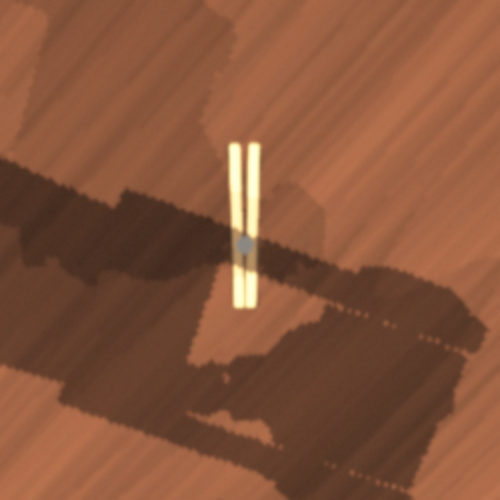

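```bash
python3 -m creep '[[140,71,2,40,0],[140,71,2,80,0],[140,71,2,120,0],[140,71,2,160,0],[140,71,2,185,0],[140,71,2,195,0],[140,71,2,198,0],[140,71,2,198,0],[140,71,2,198,0],[140,71,2,198,0]]' 25
python3 -m creep '[[170,0,0,0,0],[190,0,0,0,0],[210,0,0,0,0],[255,0,0,0,0],[255,0,0,0,0],[255,0,0,0,0]]'
```

```text
t: 28.05
tool_pos: [0.3929, 0.3253, 0.0029]
tool_rot: [1.244, 2.884, 0.001]
contact_force: [1.0, -0.5, 0.5]
opening: 0.0386
t: 28.55
tool_pos: [0.3928, 0.3254, 0.0029]
tool_rot: [1.245, 2.884, 0.001]
contact_force: [-0.9, -1.3, 4.1]
opening: 0.0134
```

```bash
python3 -m creep '[[255,0,0,-5,0],[255,0,0,-20,0],[255,0,0,-60,0],[255,0,0,-100,0],[255,0,0,-140,0],[255,0,0,-170,0],[255,0,0,-170,0]]'
python3 -m creep '[[255,-430,-228,0,1.03],[255,-430,-228,0,1.03],[255,-430,-228,0,1.03],[255,-430,-228,0,1.03],[255,-430,-228,0,1.03],[255,-430,-228,0,1.03],[255,-430,-228,0,1.03],[255,-430,-228,0,1.03],[255,-430,-228,0,1.03],[255,-430,-228,0,1.03],[255,-430,-228,0,1.03],[255,-430,-228,0,1.03]]'
python3 -m creep '[[255,0,0,0,0],[255,0,0,0,0],[255,0,0,0,0]]'
python3 - <<'E'
from h import *
im,c=look('wrist',dict(peg_c=.175))
cv2.imwrite('pics/w12.png',im[:,:,::-1])
go(522.5,-143.6,60,1.3)
look('scene',dict(receiver=.03))
E
```

```text
t: 29.13
tool_pos: [0.396, 0.3275, 0.181]
tool_rot: [1.241, 2.877, 0.018]
contact_force: [1.0, 1.5, 0.3]
opening: 0.013
t: 30.13
tool_pos: [0.5214, -0.1474, 0.1717]
tool_rot: [2.506, 1.894, -0.001]
contact_force: [0.1, -0.1, 0.2]
opening: 0.0133
t: 30.38
tool_pos: [0.5209, -0.1434, 0.1715]
tool_rot: [-2.503, -1.896, 0.001]
contact_force: [-0.4, -0.3, -0.1]
opening: 0.013
wrist peg_c 0.94 rect [264, 185, 30, 164] rgb [178 144 103] mean [ 522.  -140.3] box [ 521.5 -142.1] [76.7 13.8] 1.298
t 30.48 yaw 1.298 q6 -0.13 shift [ -0.5   1.8 111.9] turn -0.002
scene receiver 0.88 rect [237, 237, 44, 36] rgb [231 222 207] mean [ 604.8 -167.7] box [ 603.2 -166.5] [101.6  92.8] 1.304
scene receiver 0.62 rect [238, 189, 23, 15] rgb [187 132  66] mean [434.2 -14.1] box [434.9 -11. ] [71.5 58.3] -0.281
```

View pics/w12.png

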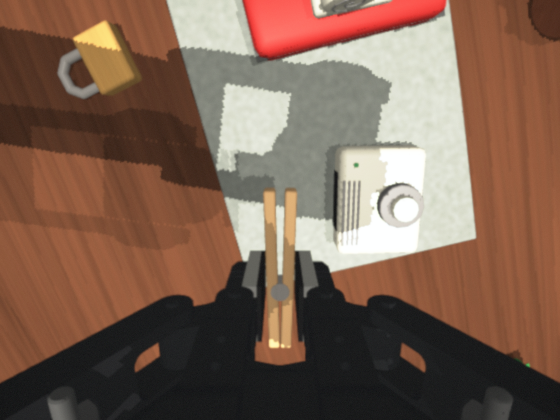

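```bash
python3 -m creep '[[255,0,2,40,0],[255,0,2,80,0],[255,0,2,115,0],[255,0,2,140,0],[255,0,2,148,0],[255,0,2,151,0],[255,0,2,153,0],[255,0,2,153,0],[255,0,2,153,0],[255,0,2,153,0]]'
python3 -m creep '[[255,0,0,1,0],[255,0,0,1,0],[255,0,0,1,0]]'
```

```text
t: 31.42
tool_pos: [0.5249, -0.1452, 0.0214]
tool_rot: [2.501, 1.895, 0.003]
contact_force: [-0.3, 0.9, -0.3]
opening: 0.013
t: 31.67
tool_pos: [0.5236, -0.1448, 0.0187]
tool_rot: [2.504, 1.897, 0.001]
contact_force: [0.2, 0.9, 0.8]
opening: 0.0128
```

```bash
python3 -m creep '[[255,0,0,1,0],[255,0,0,1,0],[255,0,0,1,0]]'
```

```text
t: 31.92
tool_pos: [0.5237, -0.1448, 0.0179]
tool_rot: [2.504, 1.897, 0.0]
contact_force: [-1.1, 0.7, 5.0]
opening: 0.0131
```

Contact. Open only partly (receiver is 47 mm away), then rise and check.

```bash
python3 -m creep '[[220,0,0,0,0],[200,0,0,0,0],[180,0,0,0,0],[170,0,0,0,0],[170,0,0,0,0]]'
python3 -m creep '[[170,0,0,-10,0],[170,0,0,-40,0],[170,0,0,-80,0],[170,0,0,-120,0],[170,0,0,-160,0],[170,-60,0,-200,0],[170,-80,0,-230,0],[170,-80,0,-230,0],[170,-80,0,-230,0],[170,-80,0,-230,0]]'
python3 - <<'E'
from h import *
im,c=look('wrist',dict(peg_c=.02,receiver=.035,case_c=.035,snail_c=.073,keys_c=.0245,mat=.021))
cv2.imwrite('pics/w13.png',im[:,:,::-1])
look('scene',dict(peg_c=.02,case_c=.035,snail_c=.073,keys_c=.0245))
E
```

```text
t: 32.33
tool_pos: [0.5231, -0.1445, 0.0169]
tool_rot: [-2.504, -1.897, 0.0]
contact_force: [0.9, 0.1, 0.6]
opening: 0.0285
t: 33.17
tool_pos: [0.5021, -0.2224, 0.2492]
tool_rot: [2.503, 1.894, 0.002]
contact_force: [-0.1, -0.1, -0.6]
opening: 0.0285
wrist peg_c 0.55 rect [269, 66, 16, 77] rgb [239 225 182] mean [ 524.2 -143.6] box [ 524.4 -144.5] [75.3 14.3] 1.291
wrist receiver 0.9 rect [317, 55, 80, 92] rgb [219 217 206] mean [ 600.3 -164.2] box [ 600.2 -165.8] [91.9 74. ] 1.307
wrist case_c 0.87 rect [451, 260, 76, 99] rgb [ 83 190  98] mean [ 703.8 -432.6] box [ 704.3 -450.7] [157.7  57.1] -1.38
wrist case_c 0.57 rect [151, 377, 16, 28] rgb [ 91 211 109] mean [ 281.6 -439.5] box [ 282.2 -440.2] [48.2 11. ] 0.528
scene peg_c 0.67 rect [225, 233, 31, 12] rgb [228 190 129] mean [ 530.4 -143.9] box [ 531.  -144.5] [75.1 19.8] 1.335
scene case_c 0.93 rect [155, 329, 70, 72] rgb [ 75 197  79] mean [ 725.2 -473.3] box [ 724.1 -468.8] [147.3  63. ] -1.394
scene case_c 0.83 rect [84, 306, 71, 31] rgb [ 70 191  74] mean [ 532.2 -504.6] box [ 530.3 -505.9] [147.7  68.6] 0.729
scene case_c 0.8 rect [44, 242, 61, 46] rgb [ 68 176  68] mean [ 303.4 -487. ] box [ 302.7 -484.1] [144.   86.8] 1.447
scene case_c 0.67 rect [273, 204, 49, 35] rgb [225  77  64] mean [618.9 -17.9] box [610.7 -13.2] [164.3  80. ] -0.021
scene snail_c 0.78 rect [294, 200, 17, 21] rgb [224 202 182] mean [614.7 -14.5] box [613.  -15.3] [90.4 46.3] -0.769
scene snail_c 0.74 rect [311, 189, 45, 30] rgb [251 211 132] mean [655.6  72. ] box [652.7  74.8] [94.2 91.4] 1.349
scene keys_c 0.72 rect [202, 179, 167, 114] rgb [216 204 186] mean [609.1 -65.9] box [602.4 -24.3] [450.1 229.8] 1.529
scene keys_c 0.46 rect [322, 196, 25, 9] rgb [245 217 183] mean [613.  139.3] box [612.9 139.2] [69.8 37.5] -0.038
scene keys_c 0.32 rect [337, 241, 30, 39] rgb [143 123  62] mean [788.6 -34.4] box [787.6 -31.3] [135.6  67.4] -1.028
```

View pics/w13.png

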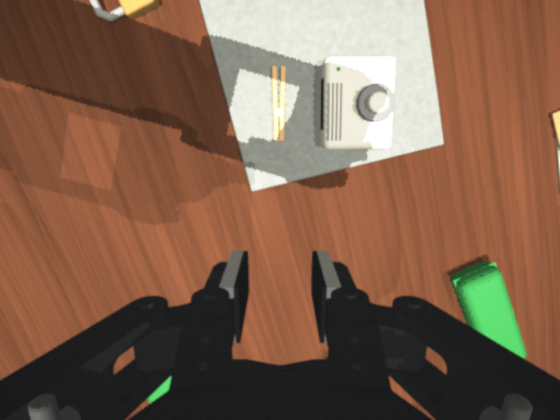

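```bash
python3 -c "
from station import ctrl
ctrl.finish_job(); print(ctrl.get_obs()['t'])"
```

```text
the job is handed in; nothing more can be done
the job is handed in; nothing more can be done
```

The key shelf is set out as asked, and I handed the job in at about 34 s of the 112 s allowed. `finish_job` gives no verdict, so the results below are my own camera measurements (x, y in mm).

| Item | Last measurement | Target |
|---|---|---|
| Red case | (607, -9), yaw -0.04 | (606, -10), yaw -0.03 |
| Snail | upright at (610, -10.5), about 4 mm from the case centre | on the case centre |
| Key ring | flat at (612.5, 144), 2–3 mm from the mat centre | mat centre (610, 144) |
| Peg | 79 mm in front of the receiver origin (about a 44 mm gap), under 1 mm off centre, parallel within 0.02 rad | 82 mm, parallel |

- **Snail:** it was pressed lightly onto the case (about 11 N) before I opened the gripper, so it was not dropped.
- **Bystanders and bell:** nothing went near the padlock, pot or bell button. I did not measure the padlock, the pot or the button again at the end.
- **Disagreement:** the scene camera's box centres put the case, snail and peg about 4–8 mm away from the wrist-camera values. I put this down to that camera's oblique view and relied on the wrist values. The scene camera's keys detections in the last look were noisy; the closest gave (613, 139).

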